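# Roll the knurled wheel until the beaker holder's jaw stands at the gauge mark

## Task

Roll the knurled steel wheel of the beaker holder under a fingertip, stroke by stroke, until the sliding jaw has closed in on the beaker just so far that the jaw's black pointer blade stands in line with the black blade of the gauge clip. Do not push the jaw itself, press no harder than a finger would, and leave the small beaker, the flask, the marker pen and the cap where they stand. Then take the hand away.

Things in the scene. Friction and masses are not known exactly. Their poses are not given: they have to be found in the camera images.
- holder: Beaker holder, fixed to the bench, grey metal; base plate 90 x 270 x 12 mm (x, y, z). Origin: centre of its underside, on the bench, z up. Along its own +y: wheel tower (centre y = -75 mm, two cheeks 62 mm over all in x, 66 mm high), sliding jaw, small beaker, fixed jaw (inner face at y = +110 mm, 60 mm high). Its -x long edge faces the robot, turned by up to 0.3 rad.
- wheel_top (a point): Highest point of the knurled wheel when not pressed: in the holder frame x = 0, y = -75 mm, 80 mm above the bench; 14 mm above the cheeks beside it. Axes as the holder's. Wheel, cheeks and sliding jaw ride on a sprung carriage: about 4.5 N down begins to sink it, then 1 N/mm, to a hard stop at 5 mm (about 10 N).
- wheel: Knurled steel wheel, 60 mm diameter, 18 mm wide, horizontal axle along the holder's x; origin: its centre, 50 mm above the bench, turns with it. Friction of a fingertip dragged across its top along the holder's y turns it (about 1.5 N at the rim); it stays where it is left. Top dragged to +y (towards the jaws) closes the jaw, to -y opens it: 6 mm per radian, 1 mm of jaw for 5 mm of rim.
- jaw: Sliding jaw, 64 x 14 x 41 mm, top 59 mm above the bench, moved along the holder's y by the wheel over 34 mm; at the start fully open (gap between the jaws 80 mm, it narrows to 46 mm at most). Origin: under the middle of its clamping face at bench height; axes as the holder's; +y is closing.
- pointer (a point): Free end, top edge, of the black pointer blade on the jaw's robot side: blade 4 mm wide in y, 16 mm long in x, 34 mm above the bench; it moves with the jaw and points to the robot's side (-x).
- gauge: Gauge clip, grey, 18 mm wide in y, 26 mm high, with a black blade on top (4 mm wide in y, 10 mm long in x, up to 34 mm above the bench), fixed on the holder's robot-side edge at a place that differs from run to run, 14 to 30 mm further in closing direction than the pointer at the start. Origin: at bench height below the middle of the blade, at the plate's edge; axes as the holder's.
- gauge_mark (a point): End, top edge, of the gauge clip's blade that faces the pointer, 34 mm above the bench, 1 mm short of the pointer in the holder's x. Axes as the holder's: the pointer is at the mark when both have the same y along the holder.
- beaker: Small glass beaker, 43 mm diameter, 63 mm high, loose, standing on the base plate (12 mm above the bench) beside the fixed jaw. Origin: centre of its underside. Leave it.
- flask: Conical glass flask, 71 mm diameter, 92 mm high, loose on the bench beyond the holder. Leave it.
- marker: Marker pen, 136 mm long, 18 mm thick, loose on the robot's side of the holder. Leave it.
- cap: Pale plastic cap, 53 mm diameter, 12 mm high, loose on the robot's side of the holder. Leave it.
Not all that is in view belongs to the job. Of the things that look like the gauge, take the one that is farthest to the robot's left at the start. What is shaped like the flask but purple is not meant.

How it is judged (in metres and radians):
On the way:
1. the finger rolls the wheel and the jaw begins to close (contact force between the fingers and wheel above 0.5 N and distance of pointer from where it was at the start of the episode above 0.003 m), for 0.05 s.
At the end, for the whole second after the job is handed in: The pointer stands within 2 mm of the gauge mark along the holder's y and is still; beaker, flask, marker and cap are within 15 mm of where they stood, beaker and flask upright (y of pointer in the frame of gauge_mark between -0.002 and 0.002 m and linear speed of jaw below 0.002 m/s and distance of each of beaker, flask, marker, cap from where it was at the start of the episode below 0.015 m and angle between each of beaker, flask's own z axis and vertical below 0.1 rad); the robot touches nothing.
It fails at once if the robot pushes the sliding jaw itself (over 2 N) (contact force between the arm and jaw above 2 N).
It fails at once if the fingers push the sliding jaw itself (over 2 N) (contact force between the fingers and jaw above 2 N).
It fails at once if the wheel is pressed harder than 40 N (contact force between the fingers and wheel above 40 N).
It fails at once if a bystander (beaker, flask, marker, cap) is pushed away or lifted, over 15 mm (distance of any of beaker, flask, marker, cap from where it was at the start of the episode above 0.015 m).
It fails at once if the beaker is tipped (angle between beaker's own z axis and vertical above 0.3 rad).
It also fails if it takes over 48 s, if anything falls off the work surface, if the arm or the gripper's body presses on something with over 40 N, if the wrist force passes 120 N, or if a joint passes its speed limit or range.

## Robot

A 6-joint arm with a two-finger parallel gripper is mounted at the origin on a cart in front of the work surface, level with it; the furniture and walls round the work are solid. World frame = base frame: x ahead of the robot, y to its left, z up, the work surface at z = 0. Lengths are in mm, angles in rad, forces in N, time in s.
With the tool pointing down it reaches from about 350 to 775 mm from the base axis. Payload 7.3 kg.
Tool frame: the origin (TCP) lies midway between the tips of the shut fingers; the grasp point (between the pads) lies 19 mm behind it; z points along the fingers, y is the line along which they close (so a half turn about z gives the same grasp; the last joint's range is limited). The gripper opens to 92 mm and grips with 3 to 60 N. Pads are 19 mm wide; open, the fingers measure 130 mm over their backs; the gripper's body (75 mm by 190 mm) begins 47 mm behind the grasp point.
Start: joints at [-1.374, 0.342, 1.524, -0, 1.275, -0.146], TCP at [176.489, -494.466, 226.741] pointing down, gripper open.
Joint ranges: [-2.53, 2.53], [-0.77, 2.02], [0.04, 2.7], [-1, 4.14], [0.28, 2.66], [-3.11, 3.11]. Speed limits (rad/s): [2.57, 2.57, 3.14, 3.14, 3.14, 3.14].

## Interface

Orientations are given as [roll, pitch, yaw] about the fixed x, y, z axes, in that order (R = Rz(yaw) Ry(pitch) Rx(roll)).
In Python, from plant import * gives the robot as it stands.
- The arm moves only by the tool step_arm, never from a script. Its argument "deltas" is one flat list of numbers, 5 for each row, row after row: the shift along the world's x, y, z in mm, then the turn about the world's z in degrees, then the finger opening in mm, from 0 to 91.8. In form: [tx, ty, tz, turn, gripper, tx, ty, tz, turn, gripper, ...]. A call has exactly 10 rows; each row shifts and turns the commanded pose from where the row before left it; what a row does not reach is not made up. A row lasts 1/8 s, in which the tool goes at most 62.5 mm and 10.7 degrees, less where a joint would pass 70% of its speed; a pose out of reach is approached as far as the arm can. A call is refused whole if a number of a shift passes 62.5 or a number of a turn 10.7, either way. A call with a gripper value outside its range is refused whole. The fingers move at their own pace and stop on an object; the grip force is fixed at half the most. Time passes only in rows, so rows that do not move let the fingers close, or fill a call up. It gives the time, the measured TCP pose, the force, the opening and the grip force at its end, in the units of the state.
- get_obs(): the state, without advancing time (a new reading comes with each control period).
- capture(name): name is "scene" or "side" or "wrist"; returns the picture (480x640x3 uint8, red, green, blue); there is no depth.
- camera_params(name): a dict with "mtx" (3x3 intrinsics, pixels), "rvec" (rotation vector, rad) and "tvec" (3), from world to camera coordinates, as OpenCV has them. Camera axes: x right, y down, z forward; pixel columns grow to the right and rows downward; lengths in mm; the calibration is good to about 2 mm. A picture is of the moment at which its call begins: read the wrist's pose just before it. camera_params takes no time and is no camera call; for the wrist camera it gives the pose at the moment of the call.
- close_job(): hands the job in; it is judged then, once.
The state is a dict: "time": time; "joint_positions": joint angles; "dq": joint speeds; "tau": joint torques, N m; "tool_pos": TCP position; "tcp_rot": TCP orientation; "contact_force": force on the tool from outside, world axes, zero at the start; "moment": the same for the moment, N m; "grip_width": finger opening in mm; "finger_force": force on a finger pad.
Only numpy, scipy, OpenCV 4.12 (cv2) and the standard library are available. Lean on these libraries where they do the work, as an engineer would, in place of code of your own. Each camera call takes 0.05 s, during which the arm holds its last target. There are 200 camera calls.

## Working session

There is one attempt and no reset: what is moved stays moved. The work goes in short steps, Python scripts to look and compute and a tool call to move; the robot and the scene stay as the last step left them, time stands still between calls to the robot, and variables do not carry over. Pictures are saved under pics/ and viewed, at most 10 in all, crops included, and the job is handed in when it is done.

Besides the shell and the picture viewer there is one more tool, called after "Call:" as name(argument=value, ...) on one line, values as JSON. step_arm: Moves the arm, as the interface text tells. Its arguments: {"type":"object","properties":{"deltas":{"type":"array","items":{"type":"number"}}},"required":["deltas"]}

```bash
mkdir -p pics; python3 - <<'E'
from plant import *
import cv2
o=get_obs();print(o['time'],o['tool_pos'],o['tcp_rot'],o['grip_width'])
for n in ("scene","side"):
    im=capture(n);cv2.imwrite(f"pics/{n}0.png",im[:,:,::-1]);p=camera_params(n);print(n,p)
E
```

```text
0.0 [ 176.39130928 -494.04472654  226.03906933] [-3.14006207e+00 -2.06598765e-04  3.42803929e-01] 91.83396429053433
scene {'mtx': array([[530.03916613,   0.        , 320.42996853],
       [  0.        , 530.03916613, 237.53283766],
       [  0.        ,   0.        ,   1.        ]]), 'rvec': array([ 1.91619934, -0.82410932,  0.47400898]), 'tvec': array([-315.37769579,  289.48802351,  520.66677421])}
side {'mtx': array([[594.26585911,   0.        , 322.44604065],
       [  0.        , 594.26585911, 237.71636803],
       [  0.        ,   0.        ,   1.        ]]), 'rvec': array([ 0.34240001, -2.4909469 ,  1.67212162]), 'tvec': array([ 541.7870923 ,  118.73069642, 1080.36163258])}
```

View pics/scene0.png

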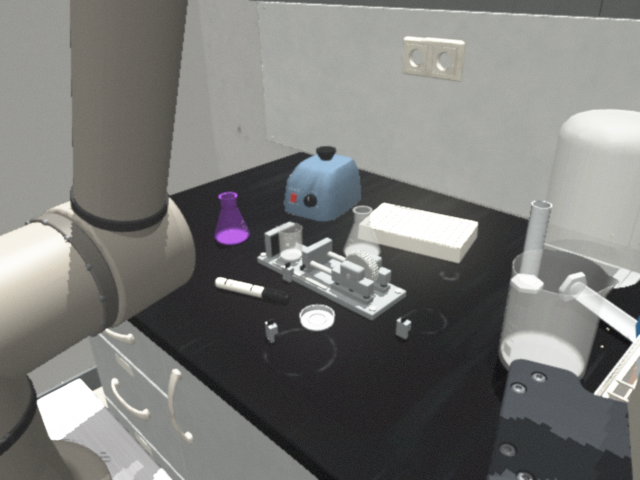

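View pics/side0.png

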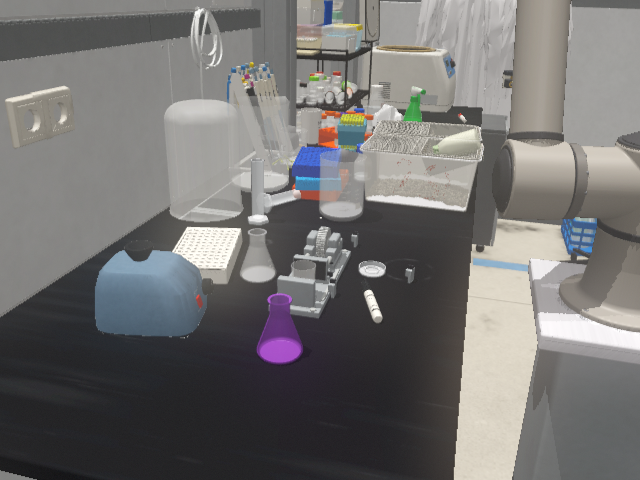

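Scene: the holder runs from (258,258) to (405,292), with the wheel at about (365,262), the beaker at (290,240), the flask at (363,230), the marker at (250,290) and the cap at (317,318). Three things could be the gauge: a clip on the holder edge near (288,270), a loose one at (271,330) and another at (403,327). The purple flask at (231,220) is a decoy.

```bash
cat > h.py <<'E'
from plant import *
import cv2, numpy as np
def ray(n,uv,p=None):
    p=p or camera_params(n);R=cv2.Rodrigues(p['rvec'])[0];c=-R.T@p['tvec']
    d=R.T@np.linalg.inv(p['mtx'])@np.array([uv[0],uv[1],1.]);return c,d
def onz(n,uv,z,p=None):
    c,d=ray(n,uv,p);return c+d*(z-c[2])/d[2]
def proj(n,P,p=None):
    p=p or camera_params(n);return cv2.projectPoints(np.array(P,float).reshape(-1,3),p['rvec'],p['tvec'],p['mtx'],None)[0].reshape(-1,2)
E
python3 - <<'E'
from h import *
im=cv2.imread('pics/scene0.png')
c=im[200:350,200:420];cv2.imwrite('pics/c1.png',cv2.resize(c,(792,540),interpolation=cv2.INTER_CUBIC))
for n in('scene','side'):print(n,ray(n,(320,240))[0])
for uv,z in [((288,278),0),((271,340),0),((403,338),0),((374,315),12),((405,292),12),((258,260),12),((317,318),12),((220,285),9),((285,297),9),((231,240),0)]:print(uv,onz('scene',uv,z).round(0))
E
```

```text
scene [  -8.8814989  -461.35263264  491.3605233 ]
side [ 294.39599067 1062.79869118  508.5286929 ]
(288, 278) [512. 137.   0.]
(271, 340) [379.  29.   0.]
(403, 338) [ 513. -110.    0.]
(374, 315) [516. -53.  12.]
(405, 292) [599. -50.  12.]
(258, 260) [505. 208.  12.]
(317, 318) [451.   5.  12.]
(220, 285) [410. 194.   9.]
(285, 297) [460.  86.   9.]
(231, 240) [533. 327.   0.]
```

View pics/c1.png

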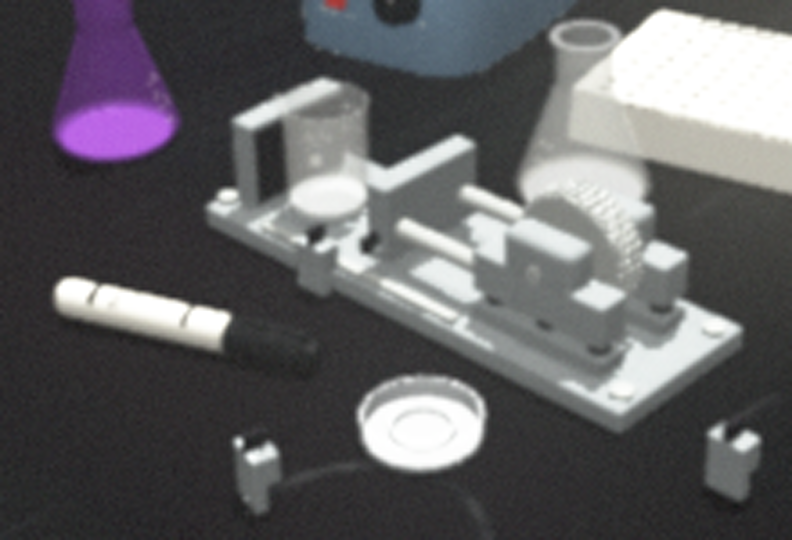

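The crop shows the clip on the holder's edge, blade near px (288,265), just ahead of the jaw's black pointer near px (303,267). Its y of about 137 is well beyond the loose clips (29 and -110), so it is the gauge. Next I check the obstacles and the wrist camera before moving over the holder.

```bash
python3 - <<'E'
from h import *
p=camera_params('wrist');c,d=ray('wrist',(320,240));o=get_obs();print(o['tool_pos'],c,d,p['mtx'][0,0])
for n,uv in [('scene',(545,370)),('scene',(500,350)),('side',(342,218)),('side',(258,222))]:print(uv,onz(n,uv,0).round())
E
```

```text
[ 176.39518892 -494.08088925  226.09133367] [ 250.5691775  -467.19334049  385.07852118] [-0.26260252 -0.08688494 -0.96113533] 356.27105128449074
(545, 370) [ 587. -289.    0.]
(500, 350) [ 584. -226.    0.]
(342, 218) [ 581. -269.    0.]
(258, 222) [ 766. -179.    0.]
```

Call:
step_arm(deltas=[31, 49, 0, -1.7, 0, 31, 49, 0, -1.7, 0, 31, 49, 0, -1.7, 0, 31, 49, 0, -1.7, 0, 31, 49, 0, -1.7, 0, 18, 59, 0, -1.7, 0, 18, 59, 0, -1.7, 0, 18, 59, 0, -1.7, 0, 18, 59, 0, -1.7, 0, 18, 59, 0, -1.7, 0])

```text
time: 1.35
tool_pos: [421.6, 47.6, 226.7]
tcp_rot: [3.141, -0.0, 0.045]
contact_force: [2.2, -1.2, 1.2]
grip_width: 1.1
finger_force: 0.0
```

```bash
python3 - <<'E'
from h import *
import pickle
for k in range(8): capture('scene')
o=get_obs();p=camera_params('wrist');im=capture('wrist');cv2.imwrite('pics/w1.png',im[:,:,::-1]);pickle.dump(p,open('w1.pkl','wb'))
print(o['time'],o['tool_pos'],o['tcp_rot'],o['grip_width'],o['contact_force'],abs(o['dq']).max())
E
```

```text
1.75 [421.27399254  44.2031002  226.66696927] [3.14129976e+00 3.87072882e-04 4.37299974e-02] 0.21222116599748914 [-0.10630504 -0.72831569 -0.36393071] 0.0060901149687477545
```

View pics/w1.png

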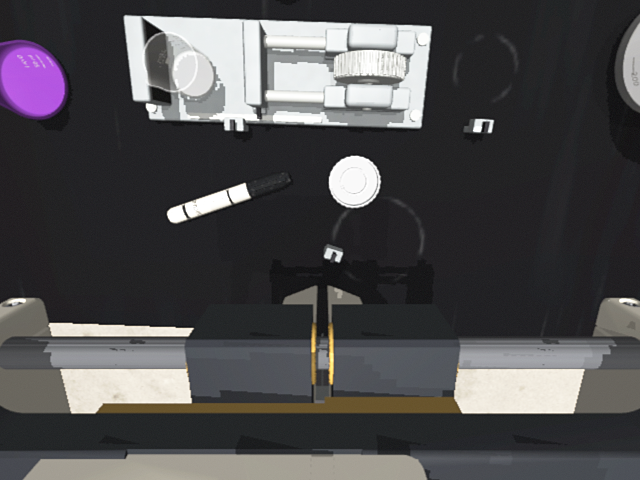

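The wrist view shows the holder: plate corners near (150,121), (420,128) and (432,27), wheel at (370,67), jaw at (254,63). The gauge clip is at (235,125) on the near edge. The marker, the cap and the two loose clips are clear of it.

```bash
python3 - <<'E'
from h import *
import pickle
p=pickle.load(open('w1.pkl','rb'));im=cv2.imread('pics/w1.png')
for nm,uv,z in [('NL',(150,121),12),('NR',(420,128.5),12),('FR',(432,27),12),('wheelL',(334,67),50),('wheelR',(407,67),50),('wheeltop',(370,67),80),('gauge',(235,125),34)]:print(nm,onz('w',uv,z,p).round(1))
cv2.imwrite('pics/c2.png',cv2.resize(im[0:140,120:440],(800,350),interpolation=cv2.INTER_CUBIC))
E
```

```text
NL [507.5 218.8  12. ]
NR [512.2 -49.2  12. ]
FR [601.3 -49.2  12. ]
wheelL [557.4  40.3  50. ]
wheelR [560.1 -22.   50. ]
wheeltop [553.5  13.   80. ]
gauge [507.  129.7  34. ]
```

View pics/c2.png

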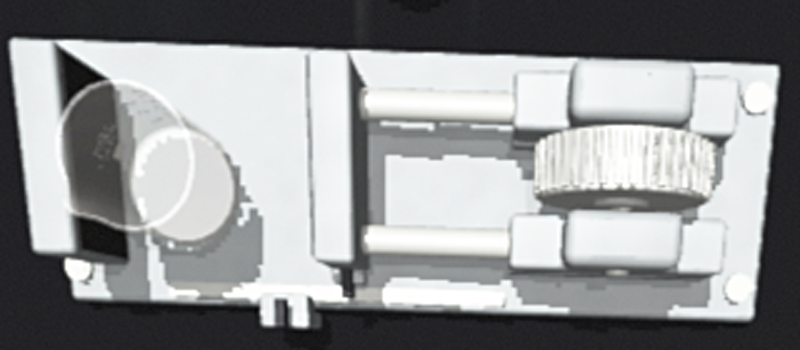

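Call:
step_arm(deltas=[45, -14, -20, -0.8, 0, 45, -14, -20, -0.8, 0, 45, -15, -20, 0, 0, 0, 0, -20, 0, 0, 0, 0, -20, 0, 0, 0, 0, -20, 0, 0, 0, 0, -10, 0, 0, 0, 0, -9, 0, 0, 0, 0, 0, 0, 0, 0, 0, 0, 0, 0])

```text
time: 3.05
tool_pos: [556.9, 2.4, 88.3]
tcp_rot: [3.141, -0.001, 0.018]
contact_force: [0.3, 0.1, -0.3]
grip_width: 0.4
finger_force: 0.0
```

Call:
step_arm(deltas=[0, 0, -6, 0, 0, 0, 0, -5.5, 0, 0, 0, 4, 0, 0, 0, 0, 4, 0, 0, 0, 0, 4, 0, 0, 0, 0, 4, 0, 0, 0, 0, 4, 0, 0, 0, 0, 0, 0, 0, 0, 0, 0, 0, 0, 0, 0, 0, 0, 0, 0])

```text
time: 4.3
tool_pos: [556.8, 23.1, 76.8]
tcp_rot: [-3.141, -0.001, 0.018]
contact_force: [-0.5, 2.1, 5.4]
grip_width: 0.5
finger_force: 3.2
```

```bash
cat > look.py <<'E'
from h import *
import pickle,sys
n=sys.argv[1]
o=get_obs();p=camera_params('wrist');im=capture('wrist');cv2.imwrite(f'pics/{n}.png',im[:,:,::-1]);pickle.dump(p,open(n+'.pkl','wb'))
print(o['time'],o['tool_pos'],o['contact_force'])
A=np.array([512.,0,34]);pts=proj('w',[[505,185,34],[505,85,34],[525,85,34]],p);print(pts.round())
c=pts.mean(0).astype(int);c=np.clip(c,(100,60),(540,420))
x,y=c-(100,60);cv2.imwrite(f'pics/{n}c.png',cv2.resize(im[y:y+120,x:x+200,::-1],(800,480),interpolation=cv2.INTER_CUBIC));print('crop',x,y)
E
python3 look.py w2
```

```text
4.3 [556.76222526  23.10896593  76.81926393] [-0.52172636  2.06354632  5.36629351]
[[ 71. 343.]
 [226. 346.]
 [224. 318.]]
crop 73 275
```

View pics/w2.png

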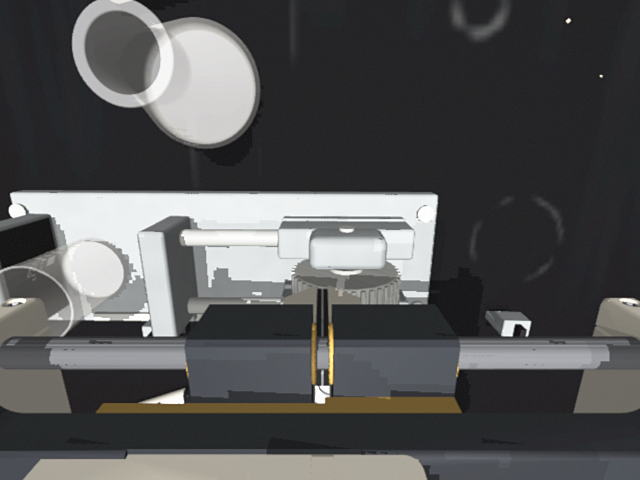

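The finger is on the wheel (force 5.4 N). The jaw is in view at (140-190, 220-330) and the pointer is hidden behind the gripper. I'll measure the jaw's top edge in both views.

```bash
python3 - <<'E'
from h import *
import pickle
p=pickle.load(open('w1.pkl','rb'));q=pickle.load(open('w2.pkl','rb'))
print(onz('w',(243.2,20.8),59,p),onz('w',(259,22),59,p))
print(onz('w',(168,218),58,q),onz('w',(189,218),58,q),onz('w',(140,231),58,q))
print('ptr',onz('w',(259.5,114),34,p),'gauge',onz('w',(236,121),34,p))
E
```

```text
[586.24821842 115.1665921   59.        ] [585.96144825 102.49266462  59.        ]
[594.51953954 102.7340613   58.        ] [594.7198693   92.03016789  58.        ] [587.39416496 117.896446    58.        ]
ptr [517.64605673 106.75604955  34.        ] gauge [510.54415819 128.68081136  34.        ]
```

Call:
step_arm(deltas=[0, 0, 8, 0, 0, 0, -11, 0, 0, 0, 0, -11, 0, 0, 0, 0, 0, -8, 0, 0, 0, 0, 0, 0, 0, 0, 5, 0, 0, 0, 0, 5, 0, 0, 0, 0, 6, 0, 0, 0, 0, 6, 0, 0, 0, 0, 0, 0, 0, 0])

```text
time: 5.6
tool_pos: [556.7, 23.4, 76.6]
tcp_rot: [-3.141, -0.001, 0.018]
contact_force: [-0.3, 3.0, 4.7]
grip_width: 0.6
finger_force: 3.3
```

Call:
step_arm(deltas=[0, 0, 8, 0, 0, 0, -11, 0, 0, 0, 0, -11, 0, 0, 0, 0, 0, -8, 0, 0, 0, 0, 0, 0, 0, 0, 5, 0, 0, 0, 0, 5, 0, 0, 0, 0, 6, 0, 0, 0, 0, 6, 0, 0, 0, 0, 0, 0, 0, 0])

```text
time: 6.85
tool_pos: [556.7, 23.4, 76.5]
tcp_rot: [-3.141, -0.001, 0.018]
contact_force: [-1.3, 2.4, 6.0]
grip_width: 0.2
finger_force: 3.4
```

Call:
step_arm(deltas=[0, 0, 20, 0, 0, 0, 0, 30, 0, 0, -30, 30, 10, 0, 0, -30, 30, 0, 0, 0, -30, 10, 0, 0, 0, -30, 0, 0, 0, 0, 0, 0, 0, 0, 0, 0, 0, 0, 0, 0, 0, 0, 0, 0, 0, 0, 0, 0, 0, 0])

```text
time: 8.1
tool_pos: [437.0, 92.4, 136.0]
tcp_rot: [3.142, 0.0, 0.018]
contact_force: [0.2, -0.8, -0.1]
grip_width: 0.5
finger_force: 0.0
```

```bash
python3 look.py w3
```

```text
8.1 [436.96847334  92.406095   136.04801914] [ 0.17537489 -0.75067635 -0.13900693]
[[193. 150.]
 [335. 153.]
 [336. 123.]]
crop 187 82
```

View pics/w3c.png

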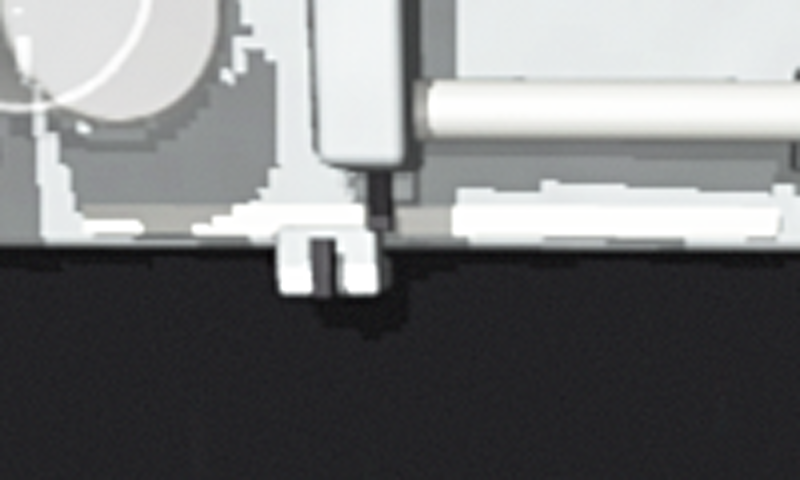

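The pointer end is at crop (379,230) and the gauge blade's end at (324,240). That is 13.75 px, or about 9.7 mm still to go, at about 4 mm per stroke. So two more full strokes, then a look.

Call:
step_arm(deltas=[30, -20, 0, 0, 0, 30, -24, 0, 0, 0, 30, -24, 0, 0, 0, 30, -24, 0, 0, 0, 0, 0, -20, 0, 0, 0, 0, -20, 0, 0, 0, 0, -12, 0, 0, 0, 0, 0, 0, 0, 0, 0, -8, 0, 0, 0, 0, 0, 0, 0])

```text
time: 9.4
tool_pos: [557.6, 0.4, 77.2]
tcp_rot: [3.141, -0.003, 0.018]
contact_force: [0.2, -0.9, 6.8]
grip_width: 0.4
finger_force: 3.2
```

Call:
step_arm(deltas=[0, 5, 0, 0, 0, 0, 5, 0, 0, 0, 0, 6, 0, 0, 0, 0, 6, 0, 0, 0, 0, 0, 0, 0, 0, 0, 0, 8, 0, 0, 0, -11, 0, 0, 0, 0, -11, 0, 0, 0, 0, 0, -8, 0, 0, 0, 0, 0, 0, 0])

```text
time: 10.65
tool_pos: [557.1, -0.5, 76.2]
tcp_rot: [3.14, -0.001, 0.017]
contact_force: [-0.8, -2.8, 7.0]
grip_width: 0.2
finger_force: 3.9
```

Call:
step_arm(deltas=[0, 5, 0, 0, 0, 0, 5, 0, 0, 0, 0, 6, 0, 0, 0, 0, 6, 0, 0, 0, 0, 0, 0, 0, 0, 0, 0, 20, 0, 0, 0, 0, 30, 0, 0, -40, 25, 10, 0, 0, -40, 25, 0, 0, 0, -40, 20, 0, 0, 0])

```text
time: 11.9
tool_pos: [434.7, 93.4, 135.7]
tcp_rot: [-3.141, 0.001, 0.018]
contact_force: [-0.1, 0.9, -0.8]
grip_width: 0.5
finger_force: 0.0
```

Call:
step_arm(deltas=[0, 0, 0, 0, 0, 0, 0, 0, 0, 0, 0, 0, 0, 0, 0, 0, 0, 0, 0, 0, 0, 0, 0, 0, 0, 0, 0, 0, 0, 0, 0, 0, 0, 0, 0, 0, 0, 0, 0, 0, 0, 0, 0, 0, 0, 0, 0, 0, 0, 0])

```text
time: 13.15
tool_pos: [436.5, 92.5, 136.3]
tcp_rot: [3.141, -0.0, 0.018]
contact_force: [0.6, 0.6, -0.4]
grip_width: 0.2
finger_force: 0.0
```

```bash
python3 look.py w4
```

```text
13.15 [436.49307805  92.54241665 136.26575534] [ 0.605858    0.6146509  -0.44458771]
[[194. 150.]
 [335. 152.]
 [336. 122.]]
crop 188 81
```

View pics/w4c.png

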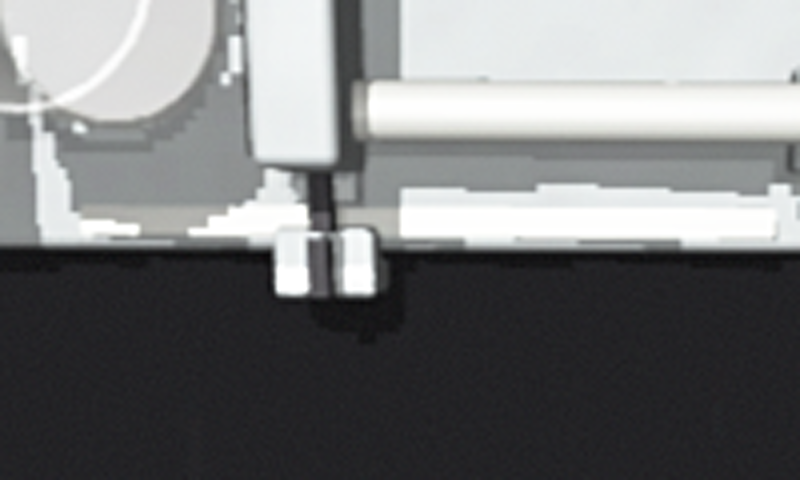

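The black pointer (crop x about 321) now runs straight into the gauge blade (about 320). A numeric check of the two dark strips, and of the bystanders against the start picture:

```bash
python3 - <<'E'
from h import *
import pickle
p=pickle.load(open('w4.pkl','rb'));g=cv2.cvtColor(cv2.imread('pics/w4.png'),cv2.COLOR_BGR2GRAY).astype(float)
for r in range(126,154,2):
    s=g[r,260:278];w=np.clip(150-s,0,None);
    if w.sum()>0:
        u=260+(w*np.arange(18)).sum()/w.sum();print(r,round(u,2),onz('w',(u,r),34,p).round(2)[:2])
a=cv2.imread('pics/scene0.png');b=capture('scene')[:,:,::-1];cv2.imwrite('pics/s1.png',b)
for nm,(x0,y0,x1,y1) in dict(marker=(212,274,290,305),cap=(296,303,338,334),flask=(345,203,382,240),beaker=(278,222,303,262)).items():
    print(nm,cv2.phaseCorrelate(a[y0:y1,x0:x1].mean(2),b[y0:y1,x0:x1].mean(2)))
E
```

```text
126 268.12 [521.78 131.97]
128 268.39 [520.47 131.82]
130 268.37 [519.14 131.86]
132 269.36 [517.82 131.2 ]
134 268.62 [516.48 131.75]
136 269.08 [515.15 131.47]
138 269.33 [513.81 131.32]
140 269.27 [512.46 131.4 ]
142 268.05 [511.1 132.3]
144 268.27 [509.74 132.18]
146 268.42 [508.39 132.1 ]
148 268.35 [507.02 132.19]
150 268.42 [505.65 132.17]
152 268.85 [504.29 131.9 ]
marker ((-0.028107469075536073, 0.1074107729366034), 1.0028768926098481)
cap ((0.46083511090981943, 0.08032744170695594), 0.9876250498539444)
flask ((-0.0006146428026951867, 0.030001125463819278), 1.0129684694530285)
beaker ((0.3476005399066455, -0.6189720411361819), 0.5483152164090305)
```

The pointer is about 0.7 mm short of the mark, within the 2 mm allowed. The bystanders have not moved and the hand is clear, so I hand it in.

```bash
python3 -c "
from plant import *
print(close_job())"
```

```text
the job is handed in; nothing more can be done
None
```

The job is handed in, but no verdict came back: five fingertip strokes rolled the wheel until the pointer stood about 0.7 mm short of the gauge mark (2 mm allowed); the marker, cap and flask showed no shift in the camera check, the beaker's match was weaker but it stood in place in the last close-up, and the hand was clear.

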